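# Unstack the shoe-care things into their trays

### The job

Take the shoe-care stack on the hall sideboard apart from the top down and put each thing away in the tray of its own shape and size: first the small tin in the small round tray, then the large tin in the large round tray, then the wooden box in the shorter rectangular tray, and last the brush in the long tray. Set each down gently, upright, flat and centred in its tray, the box and the brush lengthwise along theirs, and tip nothing over. Do not shift the potted succulent or the tealight glass.

Things in the scene. Friction and masses are not known exactly. Their poses are not given: they have to be found in the camera images.
- small_tin: Small round plain metal wax tin, 42 mm across, 24 mm high, closed, about 60 g. At the start the top of the stack, standing on the large tin. Origin: centre of its underside; z up.
- large_tin: Large round plain metal wax tin, 62 mm across, 30 mm high, closed, about 130 g. At the start it stands on the wooden box, under the small tin. Origin: centre of its underside; z up.
- laces_box: Closed pale plywood box with a dark lid line, 96 mm (x) by 60 mm (y), 34 mm high, about 160 g; lid and box are one piece. At the start it lies on the brush, under the large tin. Origin: centre of its underside; x along its length, z up.
- brush: Shoe brush lying bristles down, the bottom of the stack: wooden back 146 mm (x) by 50 mm (y), from 22 to 44 mm above its underside, on a rigid black bristle block 136 by 44 mm and 22 mm high; about 180 g. Origin: centre of its underside; x along its length, z up.
- small_round_tray: Small low round tray, dark wood rim, 74 mm across outside, 66 mm inside; the place of the small tin. Floor 4 mm thick, covered in grey felt; rim 4 mm wide, its top 8 mm above the sideboard. Fixed to the sideboard. Origin: centre of its underside, on the sideboard; z up.
- large_round_tray: Large low round tray, dark wood rim, 96 mm across outside, 88 mm inside; the place of the large tin. Floor 4 mm thick, covered in grey felt; rim 4 mm wide, its top 8 mm above the sideboard. Fixed to the sideboard. Origin: centre of its underside, on the sideboard; z up.
- box_tray: Shorter low rectangular tray, dark wood rim, outside 130 mm (x) by 94 mm (y), inside 122 by 86 mm; the place of the wooden box. x along its length. Floor 4 mm thick, covered in grey felt; rim 4 mm wide, its top 8 mm above the sideboard. Fixed to the sideboard. Origin: centre of its underside, on the sideboard; z up.
- long_tray: Long low rectangular tray, dark wood rim, outside 178 mm (x) by 84 mm (y), inside 170 by 76 mm; the place of the brush. x along its length. Floor 4 mm thick, covered in grey felt; rim 4 mm wide, its top 8 mm above the sideboard. Fixed to the sideboard. Origin: centre of its underside, on the sideboard; z up.
- succulent: Bystander: small brass-coloured pot with a green succulent, 62 mm across, about 88 mm high, loose, among the trays. Origin: centre of its underside.
- tealight: Bystander: amber tealight glass, 42 mm across, 30 mm high, loose, between the trays. Origin: centre of its underside.
Not all that is in view belongs to the job. What is shaped like the large_round_tray but turquoise or yellow is not meant.

How it is judged:
By the outcome, as a careful person would: the job done as asked, in the order asked, and still so for the second after the job is handed in, with the robot touching nothing.
It also fails if it takes over 106 s, if anything falls off the work surface, if the arm or the gripper's body presses on something with over 40 N, if the wrist force passes 120 N, or if a joint passes its speed limit or range.

### The arm

A 6-joint arm with a two-finger parallel gripper is mounted at the origin on the work surface. World frame = base frame: x ahead of the robot, y to its left, z up, the work surface at z = 0. Lengths are in m, angles in rad, forces in N, time in s.
With the tool pointing down it reaches from about 0.275 to 0.725 m from the base axis. Payload 15.9 kg.
Tool frame: the origin (TCP) lies where the fingers leave the gripper's body, on its centre line; the fingertips stand 73 mm ahead of it and the grasp point (between the pads) lies 54 mm ahead of it (arm.grip_depth is the distance from the TCP to the grasp point, in m); x points along the fingers, z is the direction in which the jaws open and shut, and the axes are right-handed (so a half turn about x gives the same grasp; the last joint's range is limited). The gripper opens to 85 mm and grips with 20 to 120 N. Pads are 22 mm wide; open, the fingers measure 114 mm over their backs; the gripper's body (76 mm by 85 mm) begins 54 mm behind the grasp point. The pads swing forward as they close: fully open they stand 13 mm farther back than shut.
Start: joints at [-1.2, 0.213, -0.034, 1.323, 0, 1.571], TCP at [0.181, -0.466, 0.304] pointing down, gripper open.
Joint ranges: [-2.98, 2.98], [-0.74, 1.72], [-1.14, 1.35], [-2.1, 2.04], [-1.57, 1.44], [-3.14, 3.14]. Speed limits (rad/s): [1.89, 1.89, 2.39, 2.57, 3.14, 3.14].

### API

Orientations are given as a unit quaternion [w, x, y, z].
In Python, from station import arm gives the robot as it stands.
- The arm moves only by the shell command python3 -m pendant 'ROWS' [OPENING] [FORCE]. ROWS is JSON, one flat list of numbers, 4 for each row, row after row: the shift along the tool's x, y, z in mm, then the turn about the tool's x in degrees. In form: [x, y, z, spin, x, y, z, spin, ...]. A call has 1 to 20 rows; each row shifts and turns the commanded pose from where the row before left it, along the tool's axes as they then stand; what a row does not reach is not made up. A row lasts 1/10 s, in which the tool goes at most 50 mm and 8.59 degrees, less where a joint would pass 70% of its speed; a pose out of reach is approached as far as the arm can. A call is refused whole if a number of a shift passes 50 or a number of a turn 8.59, either way. A call with a gripper value outside its range is refused whole. OPENING is the opening, from 0 (shut) to 1 (fully open), set as the call begins (- or left out, the last holds). The fingers move at their own pace and stop on an object; FORCE is the grip in N (left out, the last holds). Time passes only in rows, so rows that do not move let the fingers close. It gives the time, the measured TCP pose, the force and the opening at its end, in the units of the state.
- arm.get_state(): the state, without advancing time (a new reading comes with each control period).
- arm.grab_frame(name): name is "scene" or "top"; returns (picture, depth): 480x640x3 uint8, red, green, blue; 480x640 float32, m along the optical axis (not along the pixel's ray), 0 where there is no reading.
- arm.camera_params(name): a dict with "camera_matrix" (3x3 intrinsics, pixels), "distortion" ([k1, k2, p1, p2, k3] as OpenCV has them; the pictures are not rectified), "rvec" (rotation vector, rad) and "tvec" (3), from world to camera coordinates, as OpenCV has them. Camera axes: x right, y down, z forward; pixel columns grow to the right and rows downward; lengths in m; the calibration is good to about 2 mm. A picture is of the moment at which its call begins. camera_params takes no time and is no camera call.
- arm.close_job(): hands the job in, once; it reports no verdict.
The state is a dict: "time": time; "qpos": joint angles; "qvel": joint speeds; "joint_torque": joint torques, N m; "position": TCP position; "eef_rot": TCP orientation; "force": force on the tool from outside, world axes, zero at the start; "wrist_torque": the same for the moment, N m; "gripper_width": finger opening in m.
Only numpy, scipy, OpenCV 4.12 (cv2) and the standard library are available. Lean on these libraries where they do the work, as an engineer would, in place of code of your own. Each camera call takes 0.05 s, during which the arm holds its last target. There are 200 camera calls.

## Working session

There is one attempt and no reset: what is moved stays moved. The work goes in short steps, Python scripts to look and compute and a shell command to move; the robot and the scene stay as the last step left them, time stands still between calls to the robot, and variables do not carry over. Pictures are saved under pics/ and viewed, about 12 in all and at most 16, crops included, and the job is handed in when it is done.

```bash
ls; mkdir -p pics; python3 - <<'E'
from station import arm
import cv2,numpy as np
s=arm.get_state();print({k:np.round(v,3).tolist() for k,v in s.items()},arm.grip_depth)
for n in("scene","top"):
    p,d=arm.grab_frame(n);cv2.imwrite(f"pics/{n}0.png",p[:,:,::-1]);np.save(f"pics/{n}0.npy",d)
    c=arm.camera_params(n);print(n,{k:np.round(v,4).tolist() for k,v in c.items()})
    R=cv2.Rodrigues(np.array(c["rvec"],float))[0];print(-R.T@np.array(c["tvec"]).ravel())
E
```

```text
pics
{'time': 0.0, 'qpos': [-1.2, 0.213, -0.035, 1.323, -0.0, 1.571], 'qvel': [0.001, -0.0, 0.0, 0.002, 0.001, 0.0], 'joint_torque': [-0.003, -68.616, 48.712, 0.017, -0.0, 0.0], 'position': [0.181, -0.466, 0.303], 'eef_rot': [0.583, 0.399, 0.584, -0.399], 'force': [-0.05, 0.306, 0.855], 'wrist_torque': [0.007, 0.027, 0.011], 'gripper_width': 0.086} 0.0539
scene {'camera_matrix': [[453.4598, 0.0, 322.6374], [0.0, 453.4598, 248.9271], [0.0, 0.0, 1.0]], 'distortion': [-0.0595, 0.0, 0.0, 0.0, 0.0], 'rvec': [2.2454, 1.4237, -0.402], 'tvec': [-0.2499, -0.2798, 1.2549]}
[ 0.91105288 -0.14611073  0.92959884]
top {'camera_matrix': [[602.7906, 0.0, 322.7128], [0.0, 602.7906, 246.3446], [0.0, 0.0, 1.0]], 'distortion': [0.0182, 0.0, 0.0, 0.0, 0.0], 'rvec': [2.1483, -2.1397, 0.1317], 'tvec': [0.0631, 0.4794, 1.1661]}
[0.31578361 0.04785925 1.2212776 ]
```

View pics/scene0.png

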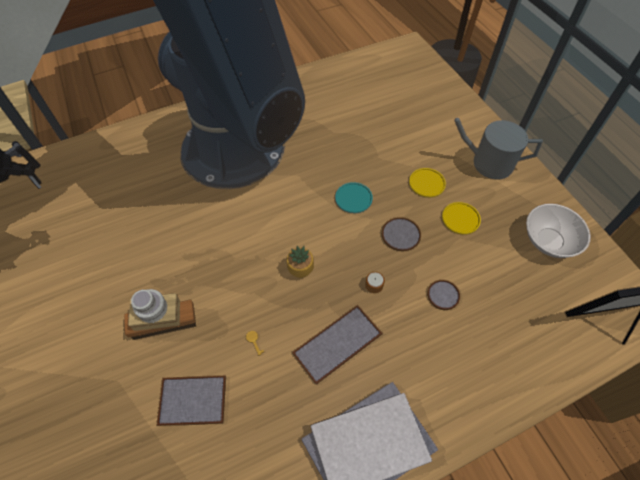

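View pics/top0.png

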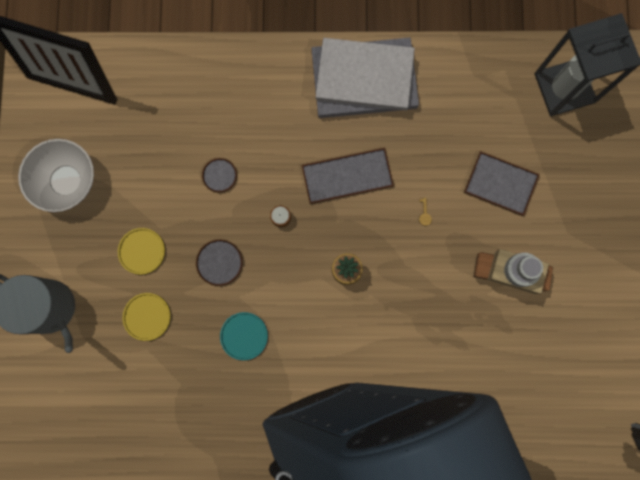

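The top picture shows the following:
- **Stack:** at (525,270).
- **Large round tray candidates:** grey felt with dark rim at (220,262), yellow at (141,251) and (147,316), turquoise at (244,336). I choose the grey one at (220,262).
- **Other trays:** small round (219,175), long (347,175), box tray (502,183). The grey books at (365,77) are not a tray.
- **Bystanders:** succulent (347,268), tealight (281,216).

```bash
cat > h.py <<'E'
import cv2,numpy as np
from station import arm
def cam(n):
    c=arm.camera_params(n);K=np.array(c["camera_matrix"]);D=np.array(c["distortion"])
    R=cv2.Rodrigues(np.array(c["rvec"],float))[0];t=np.array(c["tvec"]).ravel();return K,D,R,t
def cast(n,uv,z):
    K,D,R,t=cam(n);u=cv2.undistortPoints(np.array(uv,float).reshape(-1,1,2),K,D).reshape(-1,2)
    r=np.c_[u,np.ones(len(u))]@R;o=-R.T@t;return o+r*((z-o[2])/r[:,2])[:,None]
def cloud(n,d):
    K,D,R,t=cam(n);v,u=np.mgrid[:480,:640];p=cv2.undistortPoints(np.c_[u.ravel(),v.ravel()].astype(float).reshape(-1,1,2),K,D).reshape(-1,2)
    X=np.c_[p,np.ones(len(p))]*d.reshape(-1,1);return ((X-t)@R).reshape(480,640,3)
def rect(P):
    (c,s,a)=cv2.minAreaRect((P[:,:2]*1000).astype(np.float32));
    if s[0]<s[1]: s=s[::-1];a+=90
    return np.round(c,1),np.round(s,1),round((a+90)%180-90,1)
E
python3 - <<'E'
from h import *
p=cv2.imread("pics/top0.png");d=np.load("pics/top0.npy");C=cloud("top",d)
hsv=cv2.cvtColor(p,cv2.COLOR_BGR2HSV);
m=((hsv[:,:,1]<70)&(C[:,:,2]<.03)).astype(np.uint8)
m=cv2.morphologyEx(m,cv2.MORPH_OPEN,np.ones((3,3)))
for c in cv2.findContours(m,cv2.RETR_EXTERNAL,cv2.CHAIN_APPROX_NONE)[0]:
    if 300<cv2.contourArea(c)<8000: print(c[:,0].mean(0).round(),rect(cast("top",c[:,0],.005)))
for nm,(u0,v0,u1,v1) in dict(stack=(460,220,570,310),succ=(320,240,380,300),tea=(265,200,300,235)).items():
    S=C[v0:v1,u0:u1].reshape(-1,3)
    for lo,hi in((.02,.038),(.038,.055),(.068,.088),(.1,.117),(.124,.142)):
        q=S[(S[:,2]>lo)&(S[:,2]<hi)]
        if len(q)>15: print(nm,lo,len(q),q[:,2].mean().round(4),rect(q))
print("table",np.median(C[220:240,440:460,2]))
cv2.imwrite("pics/crop0.png",cv2.resize(np.hstack([p[210:310,180:290],p[220:320,460:570]]),None,fx=3.5,fy=3.5,interpolation=cv2.INTER_CUBIC))
E
```

```text
[219. 262.] (array([450. , 276.7]), array([86.9, 84.8]), -44.0)
[219. 175.] (array([631.9, 281.3]), array([64.1, 62.4]), 1.4)
[501. 182.] (array([ 616., -301.]), array([123.2,  87.6]), 67.7)
[347. 175.] (array([631.9,  15.9]), array([171.8,  77.6]), -77.7)
[ 59. 176.] (array([626.3, 611.2]), array([125.5, 124.2]), 3.2)
[353. 109.] (array([775.4,  -0.8]), array([159.5,  37.2]), 90.0)
[578. 101.] (array([ 784.5, -463.5]), array([95. , 35.9]), -52.8)
[551.  87.] (array([ 817.9, -407.6]), array([110.5,  56.1]), -2.6)
stack 0.02 52 0.0333 (array([ 427.5, -307.3]), array([147.5,  45.3]), 78.1)
stack 0.038 577 0.0443 (array([ 427.2, -307.4]), array([149.6,  62.2]), 75.9)
stack 0.068 777 0.0774 (array([ 427.8, -308.9]), array([98.4, 61.5]), 73.0)
stack 0.1 451 0.108 (array([ 427.2, -305.1]), array([60.7, 55.1]), 16.1)
stack 0.124 436 0.1319 (array([ 428.8, -312.9]), array([41. , 40.6]), 82.9)
succ 0.02 27 0.0321 (array([416.8,  20.8]), array([60.2, 25.5]), 80.6)
succ 0.038 396 0.0515 (array([434. ,  17.9]), array([59.7, 58.9]), -8.8)
succ 0.068 270 0.0746 (array([433.7,  17.2]), array([43.1, 42.5]), 75.9)
tea 0.02 337 0.0303 (array([542.3, 151.7]), array([40.3, 40.3]), -86.5)
table 8.628832444023383e-05
```

View pics/crop0.png

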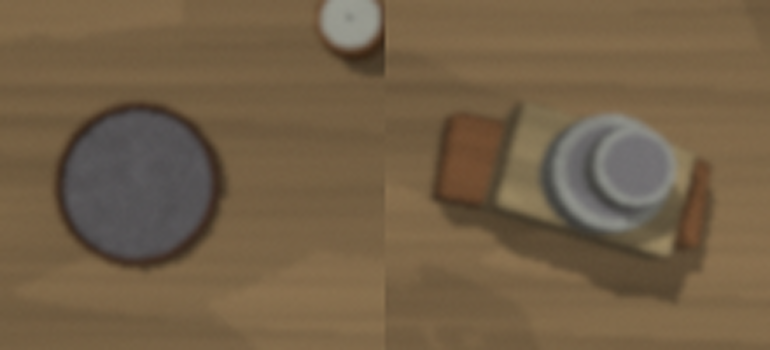

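The crop confirms a grey felt tray with a dark rim, and a stack with the small tin off-centre on the large one. Next I work out the tool axes.

```bash
cat >> h.py <<'E'
from scipy.spatial.transform import Rotation as Ro
def st(): 
    s=arm.get_state();q=s["eef_rot"];R=Ro.from_quat([q[1],q[2],q[3],q[0]]).as_matrix();return s,R
def to(x,y,z):
    "remaining shift in tool axes, mm; jaw heading deg"
    s,R=st();d=R.T@(np.array([x,y,z])-s["position"])*1000
    print("t %.1f"%s["time"],"tool shift",d.round(1),"jaw",np.degrees(np.arctan2(R[1,2],R[0,2])).round(1),"tilt",R[2].round(3),"j6 %.2f"%s["qpos"][5],"w %.4f"%s["gripper_width"],"F",np.round(s["force"],1))
E
python3 -c "
from h import *
print(st()[1].round(3));to(.429,-.312,.23)"
```

```text
[[-0.     0.932  0.362]
 [ 0.001  0.362 -0.932]
 [-1.    -0.    -0.001]]
t 0.1 tool shift [ 73.5 286.8 -53.5] jaw -68.8 tilt [-1.    -0.    -0.001] j6 1.57 w 0.0855 F [-0.3  0.7 -0.2]
```

```bash
python3 -m pendant '[3,15,-3,0, 6,28,-5,0, 8,32,-6,0, 8,32,-6,0, 8,32,-6,0, 8,32,-6,0, 8,32,-6,0, 8,32,-6,0, 6,28,-5,0, 3,16,-3,0, 0,7,-1,-4, 0,0,0,-8, 0,0,0,-8, 0,0,0,-8, 0,0,0,-8, 0,0,0,-8, 0,0,0,-5, 0,0,0,-3, 0,0,0,0, 0,0,0,0]' 1 20; python3 -c "
from h import *
to(.429,-.312,.185)"
```

```text
time: 2.1
position: [0.4283, -0.3131, 0.2379]
eef_rot: [0.699, 0.104, 0.7, -0.104]
force: [-0.3, 0.1, -0.2]
gripper_width: 0.0853
t 2.1 tool shift [52.9  1.3  0.3] jaw -16.9 tilt [-1. -0. -0.] j6 1.23 w 0.0853 F [-0.3  0.1 -0.2]
```

```bash
python3 -m pendant '[6,0,0,0, 10,0,0,0, 11,0,0,0, 10,0,0,0, 8,0,0,0, 5,0,0,0, 3,0,0,0, 0,0,0,0, 0,0,0,0]' 1 30 && python3 -m pendant '[0,0,0,0, 0,0,0,0, 0,0,0,0, 0,0,0,0, 0,0,0,0, 0,0,0,0, 0,0,0,0, 0,0,0,0, 0,0,0,0]' 0 30;  python3 - <<'E'
from h import *
to(.429,-.312,.285)
p,d=arm.grab_frame("scene");cv2.imwrite("pics/s1.png",cv2.resize(p[240:380,90:250,::-1],None,fx=4,fy=4,interpolation=cv2.INTER_CUBIC))
E
```

```text
time: 3.0
position: [0.4287, -0.3131, 0.1852]
eef_rot: [0.7, 0.103, 0.699, -0.103]
force: [0.3, 0.9, -0.3]
gripper_width: 0.0854
time: 3.9
position: [0.4287, -0.3131, 0.1853]
eef_rot: [0.7, 0.103, 0.699, -0.103]
force: [-0.4, 1.1, 6.3]
gripper_width: 0.0411
t 3.9 tool shift [-99.7   1.1   0. ] jaw -16.8 tilt [-1.    -0.     0.001] j6 1.23 w 0.0411 F [-0.4  1.1  6.3]
```

View pics/s1.png

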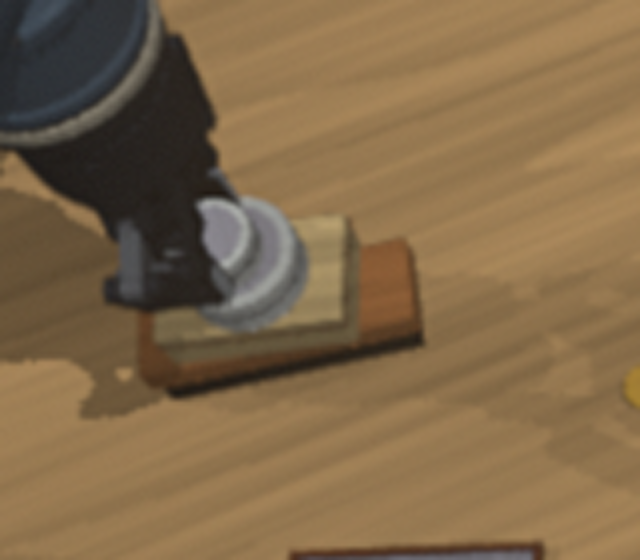

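Gripped at 41 mm. I lift and carry it.

```bash
python3 -m pendant '[-2,0,0,0, -5,0,0,0, -8,0,0,0, -10,0,0,0, -10,0,0,0, -8,0,0,0, -5,0,0,0, -2,0,0,0, 0,0,0,0]';  python3 - <<'E'
from h import *
to(.632,.281,.235)
E
```

```text
time: 4.85
position: [0.4286, -0.313, 0.235]
eef_rot: [0.7, 0.103, 0.699, -0.103]
force: [0.4, -0.6, -1.6]
gripper_width: 0.041
t 4.8 tool shift [  0.  627.5  23.5] jaw -16.8 tilt [-1. -0.  0.] j6 1.23 w 0.0410 F [ 0.4 -0.6 -1.6]
```

```bash
python3 -m pendant '[0,14,0,0, 0,26,1,0, 0,36,1.5,0, 0,36,1.5,0, 0,36,1.5,0, 0,36,1.5,0, 0,36,1.5,0, 0,36,1.5,0, 0,36,1.5,0, 0,36,1.5,0, 0,36,1.5,0, 0,36,1.5,0, 0,36,1.5,0, 0,36,1.5,0, 0,36,1.5,0, 0,36,1.5,0, 0,36,1.5,0, 0,26,0,0, 0,14,0,0, 0,7,0,0]'; python3 -m pendant '[0,0,0,0, 0,0,0,0, 0,0,0,0]'; python3 - <<'E'
from h import *
to(.632,.281,.081)
for n,(u0,v0,u1,v1) in dict(scene=(380,200,520,340),top=(150,100,290,240)).items():
    p,d=arm.grab_frame(n);cv2.imwrite(f"pics/{n}2.png",p[v0:v1,u0:u1,::-1])
a=[cv2.imread(f"pics/{n}2.png") for n in("scene","top")];cv2.imwrite("pics/2.png",cv2.resize(np.hstack(a),None,fx=2.8,fy=2.8,interpolation=cv2.INTER_CUBIC))
E
```

```text
time: 6.85
position: [0.6312, 0.2826, 0.2339]
eef_rot: [0.699, 0.102, 0.7, -0.103]
force: [0.1, -0.4, -1.3]
gripper_width: 0.041
time: 7.15
position: [0.6317, 0.2798, 0.2351]
eef_rot: [0.7, 0.103, 0.7, -0.103]
force: [1.0, 0.4, -1.1]
gripper_width: 0.041
t 7.2 tool shift [154.1   1.2  -0. ] jaw -16.8 tilt [-1. -0.  0.] j6 2.28 w 0.0410 F [ 1.   0.4 -1.1]
```

View pics/2.png

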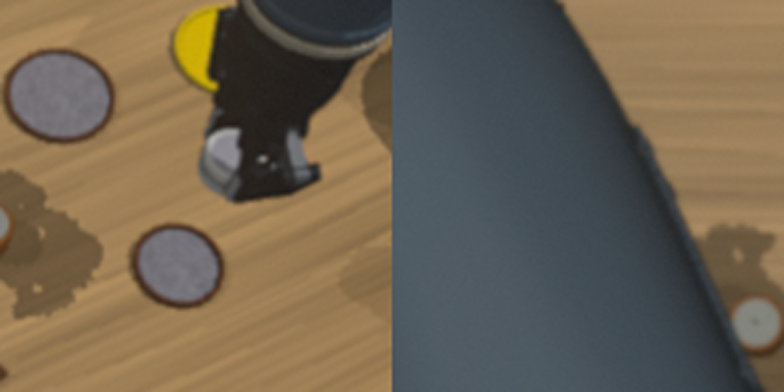

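The tin hangs level and is still to be lowered into the small tray (scene pixel about (443,295)). I descend.

```bash
python3 -m pendant '[4,1,0,0, 10,0,0,0, 15,0,0,0, 18,0,0,0, 20,0,0,0, 20,0,0,0, 20,0,0,0, 16,0,0,0, 12,0,0,0, 7,0,0,0, 4,0,0,0, 3,0,0,0, 1,0,0,0, 0,0,0,0, 0,0,0,0]'; python3 -c "
from h import *
to(.632,.281,.081)"
```

```text
time: 8.75
position: [0.6323, 0.2817, 0.0854]
eef_rot: [0.7, 0.103, 0.699, -0.103]
force: [-0.4, 0.5, -1.0]
gripper_width: 0.041
t 8.8 tool shift [ 4.4 -0.7 -0.1] jaw -16.8 tilt [-1.  0.  0.] j6 2.28 w 0.0410 F [-0.4  0.5 -1. ]
```

```bash
python3 -m pendant '[1,-0.5,0,0, 1,0,0,0, 1,0,0,0, 0.5,0,0,0, 0,0,0,0, 0,0,0,0]'; python3 -c "
from h import *
to(.632,.281,.081)"
```

```text
time: 9.35
position: [0.6319, 0.2811, 0.0814]
eef_rot: [0.7, 0.103, 0.7, -0.103]
force: [0.2, -0.1, -0.4]
gripper_width: 0.0409
t 9.3 tool shift [ 0.4 -0.1  0.1] jaw -16.8 tilt [-1. -0.  0.] j6 2.28 w 0.0409 F [ 0.2 -0.1 -0.4]
```

```bash
python3 -m pendant '[0.5,0,0,0, 0.3,0,0,0, 0,0,0,0, 0,0,0,0]'
```

```text
time: 9.75
position: [0.632, 0.2811, 0.0813]
eef_rot: [0.7, 0.103, 0.699, -0.103]
force: [-4.0, -1.9, 9.1]
gripper_width: 0.0412
```

Contact made; I release and rise.

```bash
python3 -m pendant '[0,0,0,0, 0,0,0,0, 0,0,0,0, 0,0,0,0, 0,0,0,0]' 0.75; python3 -m pendant '[-3,0,0,0, -8,0,0,0, -15,0,0,0, -20,0,0,0, -25,0,0,0, -25,0,0,0, -25,0,0,0, -20,0,0,0, -10,0,0,0, -4,0,0,0]' 1; python3 -c "
from h import *
to(.428,-.309,.236)"
```

```text
time: 10.25
position: [0.6319, 0.2811, 0.0805]
eef_rot: [0.7, 0.103, 0.7, -0.103]
force: [0.4, -0.3, -0.0]
gripper_width: 0.0639
time: 11.25
position: [0.6323, 0.2812, 0.2369]
eef_rot: [0.7, 0.103, 0.699, -0.103]
force: [-0.5, 1.4, -0.1]
gripper_width: 0.0856
t 11.2 tool shift [ 1.000e-01 -6.241e+02 -2.540e+01] jaw -16.8 tilt [-1.     0.001  0.001] j6 2.28 w 0.0856 F [-0.5  1.4 -0.1]
```

```bash
cat >> h.py <<'E'
def layers(n,lo,hi,box):
    p,d=arm.grab_frame(n);C=cloud(n,d);S=C.reshape(-1,3)
    k=(S[:,2]>lo)&(S[:,2]<hi)&(S[:,0]>box[0])&(S[:,0]<box[1])&(S[:,1]>box[2])&(S[:,1]<box[3])
    q=S[k];print(n,len(q),"z",q[:,2].mean().round(4) if len(q) else 0, rect(q) if len(q)>5 else "");return p,C
E
python3 - <<'E'
from h import *
B=(.36,.5,-.4,-.22)
for n in("top","scene"):
    for lo,hi in((.102,.116),(.072,.084)): p,C=layers(n,lo,hi,B)
    cv2.imwrite(f"pics/{n}3.png",p[:,:,::-1])
layers("scene",.024,.034,(.58,.69,.23,.33))
E
```

```text
top 880 z 0.1083 (array([ 428. , -307.7]), array([61.2, 59.7]), 89.6)
top 722 z 0.0778 (array([ 427.3, -308.8]), array([98.5, 60.4]), 72.9)
scene 738 z 0.1095 (array([ 426.9, -309.6]), array([62.8, 61.8]), 32.3)
scene 569 z 0.0789 (array([ 427. , -310.1]), array([96.5, 61.4]), 74.7)
scene 250 z 0.0295 (array([629.7, 280. ]), array([40.6, 38.5]), -58.0)
```

View pics/scene3.png

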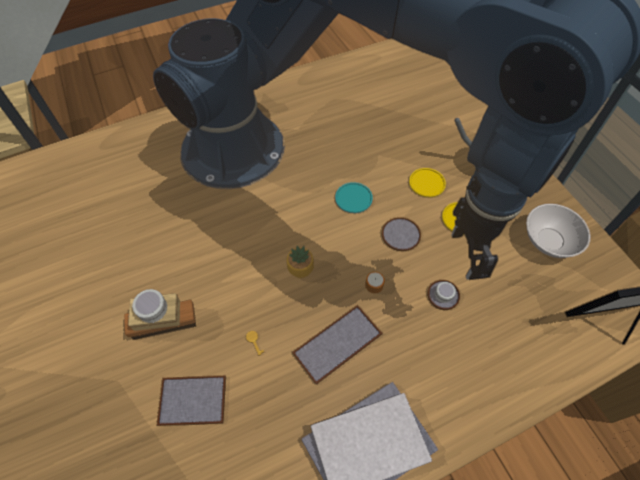

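The small tin sits centred in its tray at (445,294); the large tin is exposed at (148,304). Now back for it.

```bash
python3 -m pendant '[0,-14,0,0, 0,-26,-1,0, 0,-36,-1.5,0, 0,-36,-1.5,0, 0,-36,-1.5,0, 0,-36,-1.5,0, 0,-36,-1.5,0, 0,-36,-1.5,0, 0,-36,-1.5,0, 0,-36,-1.5,0, 0,-36,-1.5,0, 0,-36,-1.5,0, 0,-36,-1.5,0, 0,-36,-1.5,0, 0,-36,-1.5,0, 0,-36,-1.5,0, 0,-36,-1.5,0, 0,-26,-1,0, 0,-14,0,0, 0,-4,0,0]' 1; python3 -m pendant '[0,0,0,0, 0,0,0,0]'; python3 -c "
from h import *
to(.428,-.3085,.153)"
```

```text
time: 13.5
position: [0.428, -0.3101, 0.2351]
eef_rot: [0.699, 0.104, 0.7, -0.103]
force: [-0.1, 0.2, -0.3]
gripper_width: 0.0852
time: 13.7
position: [0.4289, -0.3084, 0.2355]
eef_rot: [0.7, 0.103, 0.7, -0.103]
force: [0.7, -1.0, 0.6]
gripper_width: 0.0852
t 13.7 tool shift [82.5 -0.4 -0.8] jaw -16.7 tilt [-1.  0. -0.] j6 1.24 w 0.0852 F [ 0.7 -1.   0.6]
```

```bash
python3 -m pendant '[4,0,-0.5,0, 9,0,0,0, 14,0,0,0, 16,0,0,0, 15,0,0,0, 11,0,0,0, 7,0,0,0, 4,0,0,0, 2.5,0,0,0, 0,0,0,0, 0,0,0,0]' 1 35 && python3 -m pendant '[0,0,0,0, 0,0,0,0, 0,0,0,0, 0,0,0,0, 0,0,0,0, 0,0,0,0, 0,0,0,0]' 0 35;python3 -c "
from h import *
to(.428,-.3085,.253)"
```

```text
time: 14.8
position: [0.4283, -0.3093, 0.1535]
eef_rot: [0.7, 0.103, 0.699, -0.103]
force: [-0.5, -0.0, 0.8]
gripper_width: 0.0854
time: 15.5
position: [0.4283, -0.3093, 0.1536]
eef_rot: [0.7, 0.103, 0.699, -0.103]
force: [-1.0, 0.6, 6.0]
gripper_width: 0.0617
t 15.5 tool shift [-99.4   0.7  -0.5] jaw -16.8 tilt [-1.    -0.     0.001] j6 1.24 w 0.0617 F [-1.   0.6  6. ]
```

```bash
python3 -m pendant '[-2,0,0,0, -5,0,0,0, -10,0,0,0, -14,0,0,0, -16,0,0,0, -16,0,0,0, -14,0,0,0, -9,0,0,0, -4,0,0,0, 0,0,0,0]';  python3 - <<'E'
from h import *
to(.450,.2765,.2435)
E
```

```text
time: 16.5
position: [0.4282, -0.3093, 0.2435]
eef_rot: [0.7, 0.103, 0.699, -0.103]
force: [0.9, 0.6, -1.3]
gripper_width: 0.0611
t 16.5 tool shift [-2.000e-01  5.672e+02 -1.480e+02] jaw -16.8 tilt [-1.    -0.     0.001] j6 1.24 w 0.0611 F [ 0.9  0.6 -1.3]
```

```bash
python3 -m pendant '[0,14,-4,0, 0,26,-7,0, 0,33,-8.6,0, 0,33,-8.6,0, 0,33,-8.6,0, 0,33,-8.6,0, 0,33,-8.6,0, 0,33,-8.6,0, 0,33,-8.6,0, 0,33,-8.6,0, 0,33,-8.6,0, 0,33,-8.6,0, 0,33,-8.6,0, 0,33,-8.6,0, 0,33,-8.6,0, 0,33,-8.6,0, 0,33,-8.6,0, 0,20,-5,0, 0,9,-2,0, 0,3,-1,0]'; python3 -m pendant '[0,0,0,0, 0,0,0,0, 0,0,0,0]'; python3 -c "
from h import *
to(.450,.2765,.0795)"
```

```text
time: 18.5
position: [0.4492, 0.277, 0.2425]
eef_rot: [0.699, 0.102, 0.7, -0.103]
force: [-0.1, -0.8, -0.9]
gripper_width: 0.0605
time: 18.8
position: [0.4499, 0.2756, 0.2432]
eef_rot: [0.7, 0.103, 0.699, -0.103]
force: [0.7, -0.5, -1.3]
gripper_width: 0.0611
t 18.8 tool shift [163.7   0.9  -0.2] jaw -16.8 tilt [-1. -0.  0.] j6 2.41 w 0.0611 F [ 0.7 -0.5 -1.3]
```

```bash
python3 -m pendant '[4,0.5,0,0, 10,0,0,0, 15,0,0,0, 18,0,0,0, 21,0,0,0, 21,0,0,0, 20,0,0,0, 18,0,0,0, 14,0,0,0, 9,0,0,0, 5,0,0,0, 3,0,0,0, 2,0,0,0, 1,0,0,0, 0,0,0,0, 0,0,0,0]'; python3 -m pendant '[1,0,0,0, 1,0,0,0, 0,0,0,0, 0,0,0,0]'; python3 -c "
from h import *
to(.450,.2765,.0795)"
```

```text
time: 20.4
position: [0.4502, 0.277, 0.0824]
eef_rot: [0.7, 0.103, 0.699, -0.103]
force: [-0.5, 0.4, -1.5]
gripper_width: 0.061
time: 20.8
position: [0.45, 0.2769, 0.0801]
eef_rot: [0.7, 0.103, 0.7, -0.103]
force: [-0.1, -0.4, -1.2]
gripper_width: 0.0606
t 20.8 tool shift [ 0.6 -0.3  0.1] jaw -16.8 tilt [-1. -0. -0.] j6 2.41 w 0.0606 F [-0.1 -0.4 -1.2]
```

```bash
python3 -m pendant '[0.5,0,0,0, 0.3,0,0,0, 0,0,0,0, 0,0,0,0]'
```

```text
time: 21.2
position: [0.45, 0.2769, 0.0796]
eef_rot: [0.7, 0.103, 0.699, -0.103]
force: [-2.3, -1.3, 5.6]
gripper_width: 0.0611
```

```bash
python3 -m pendant '[0,0,0,0, 0,0,0,0, 0,0,0,0, 0,0,0,0, 0,0,0,0]' 1; python3 -m pendant '[-3,0,0,0, -8,0,0,0, -15,0,0,0, -20,0,0,0, -25,0,0,0, -25,0,0,0, -25,0,0,0, -20,0,0,0, -10,0,0,0, -4,0,0,0]'; python3 - <<'E'
from h import *
B=(.36,.5,-.4,-.22)
for n in("top","scene"):
    p,C=layers(n,.07,.086,B)
    layers(n,.028,.041,(.38,.52,.2,.35));layers(n,.02,.034,(.58,.69,.23,.33))
    layers(n,.038,.05,B)
to(.427,-.3095,.236)
E
```

```text
time: 21.7
position: [0.45, 0.2769, 0.0793]
eef_rot: [0.7, 0.103, 0.7, -0.103]
force: [-0.1, 0.5, -0.5]
gripper_width: 0.0855
time: 22.7
position: [0.4502, 0.277, 0.2354]
eef_rot: [0.7, 0.103, 0.699, -0.103]
force: [-0.7, -0.1, -0.0]
gripper_width: 0.0853
top 1677 z 0.0777 (array([ 427.7, -308.8]), array([99.3, 61. ]), 73.1)
top 350 z 0.0339 (array([459. , 264.8]), array([58.4, 30.3]), 38.4)
top 334 z 0.028 (array([631. , 281.2]), array([41. , 39.9]), -65.6)
top 537 z 0.0436 (array([ 427. , -306.6]), array([147.8,  60.7]), 76.3)
scene 1328 z 0.079 (array([ 426.2, -309.8]), array([96.5, 63.2]), 74.0)
scene 466 z 0.0358 (array([448.1, 277.6]), array([61.6, 59.9]), -67.8)
scene 273 z 0.0289 (array([629.8, 280.3]), array([40. , 38.8]), -62.0)
scene 523 z 0.0449 (array([ 432.1, -309.9]), array([146. ,  55.3]), 78.8)
t 23.1 tool shift [  -2.  -568.   147.2] jaw -16.8 tilt [-1.    -0.001 -0.001] j6 2.41 w 0.0853 F [-0.1 -0.5  0.5]
```

```bash
python3 -m pendant '[0,-14,4,0, 0,-26,7,0, 0,-33,8.6,0, 0,-33,8.6,0, 0,-33,8.6,0, 0,-33,8.6,0, 0,-33,8.6,0, 0,-33,8.6,0, 0,-33,8.6,0, 0,-33,8.6,0, 0,-33,8.6,0, 0,-33,8.6,0, 0,-33,8.6,0, 0,-33,8.6,0, 0,-33,8.6,0, 0,-33,8.6,0, 0,-33,8.6,0, 0,-20,5,0, 0,-9,2,0, 0,-4,1,0]'; python3 -m pendant '[0,0,0,0, 0,0,0,0]'; python3 -c "
from h import *
to(.4275,-.309,.119)"
```

```text
time: 25.1
position: [0.4273, -0.3103, 0.2341]
eef_rot: [0.699, 0.103, 0.7, -0.103]
force: [0.6, 0.6, 0.4]
gripper_width: 0.0855
time: 25.3
position: [0.428, -0.3089, 0.2343]
eef_rot: [0.7, 0.103, 0.7, -0.103]
force: [-0.5, -0.0, 0.1]
gripper_width: 0.0855
t 25.3 tool shift [115.3  -0.3  -0.4] jaw -16.7 tilt [-1.  0. -0.] j6 1.24 w 0.0855 F [-0.5 -0.   0.1]
```

```bash
python3 -m pendant '[4,0,-0.4,0, 10,0,0,0, 15,0,0,0, 18,0,0,0, 18,0,0,0, 17,0,0,0, 14,0,0,0, 9,0,0,0, 5,0,0,0, 3,0,0,0, 2,0,0,0, 0,0,0,0, 0,0,0,0]' 1 40 && python3 -m pendant '[0,0,0,0, 0,0,0,0, 0,0,0,0, 0,0,0,0, 0,0,0,0, 0,0,0,0, 0,0,0,0]' 0 40; python3 -m pendant '[-2,0,0,0, -5,0,0,0, -10,0,0,0, -14,0,0,0, -14,0,0,0, -14,0,0,0, -10,0,0,0, -6,0,0,0, -3,0,0,0, 0,0,0,0]';python3 -c "
from h import *
to(.616,-.301,.197)"
```

```text
time: 26.6
position: [0.4278, -0.3097, 0.1197]
eef_rot: [0.7, 0.103, 0.699, -0.103]
force: [0.2, -0.9, 0.4]
gripper_width: 0.0851
time: 27.3
position: [0.4277, -0.3097, 0.1197]
eef_rot: [0.7, 0.103, 0.699, -0.103]
force: [-1.5, 0.9, 5.3]
gripper_width: 0.0594
time: 28.3
position: [0.4276, -0.3096, 0.1974]
eef_rot: [0.7, 0.103, 0.7, -0.103]
force: [0.5, 0.9, -1.8]
gripper_width: 0.0591
t 28.3 tool shift [  0.4  62.5 177.9] jaw -16.8 tilt [-1. -0.  0.] j6 1.24 w 0.0591 F [ 0.5  0.9 -1.8]
```

```bash
python3 -m pendant '[0,4,10,0, 0,8,22,0, 0,10,28,0, 0,10,30,0, 0,10,30,0, 0,9,26,0, 0,7,20,0, 0,3,9,0, 0,1,3,2, 0,0,0,3.5, 0,0,0,0, 0,0,0,0]'; python3 -c "
from h import *
to(.616,-.3015,.0795)"
```

```text
time: 29.5
position: [0.6161, -0.3012, 0.1966]
eef_rot: [0.694, 0.136, 0.694, -0.136]
force: [0.1, -0.0, -2.9]
gripper_width: 0.0597
t 29.5 tool shift [ 1.171e+02 -3.000e-01  1.000e-01] jaw -22.1 tilt [-1.     0.    -0.001] j6 1.50 w 0.0597 F [ 0.1 -0.  -2.9]
```

```bash
python3 -m pendant '[4,0,0,0, 10,0,0,0, 15,0,0,0, 18,0,0,0, 18,0,0,0, 18,0,0,0, 14,0,0,0, 9,0,0,0, 5,0,0,0, 3,0,0,0, 1,0,0,0, 0,0,0,0, 0,0,0,0]'; python3 -m pendant '[1,0,0,0, 0.5,0,0,0, 0,0,0,0, 0,0,0,0]'; python3 -c "
from h import *
to(.616,-.3015,.0795)"
```

```text
time: 30.8
position: [0.6162, -0.3016, 0.0829]
eef_rot: [0.694, 0.136, 0.694, -0.137]
force: [-0.3, 0.0, -1.7]
gripper_width: 0.0595
time: 31.2
position: [0.6159, -0.3015, 0.0808]
eef_rot: [0.694, 0.136, 0.694, -0.136]
force: [-0.3, 0.2, -2.0]
gripper_width: 0.0591
t 31.2 tool shift [1.3 0.  0.1] jaw -22.3 tilt [-1.  0.  0.] j6 1.50 w 0.0591 F [-0.3  0.2 -2. ]
```

```bash
python3 -m pendant '[0.5,0,0,0, 0.5,0,0,0, 0,0,0,0, 0,0,0,0]';python3 -m pendant '[0.3,0,0,0, 0.3,0,0,0, 0,0,0,0, 0,0,0,0]'
```

```text
time: 31.6
position: [0.6159, -0.3015, 0.0798]
eef_rot: [0.694, 0.136, 0.694, -0.136]
force: [0.3, 0.9, -1.5]
gripper_width: 0.0594
time: 32.0
position: [0.6159, -0.3015, 0.0797]
eef_rot: [0.694, 0.136, 0.694, -0.136]
force: [-2.9, 2.3, 5.8]
gripper_width: 0.0596
```

```bash
python3 -m pendant '[0,0,0,0, 0,0,0,0, 0,0,0,0, 0,0,0,0, 0,0,0,0]' 1; python3 -m pendant '[-3,0,0,0, -8,0,0,0, -15,0,0,0, -20,0,0,0, -20,0,0,0, -15,0,0,0, -8,0,0,0, -3,0,0,0, 0,0,0,0]'; python3 - <<'E'
from h import *
B=(.33,.52,-.42,-.2)
for n in("top","scene"):
    p,C=layers(n,.039,.05,B)
    if n=="scene": cv2.imwrite("pics/scene4.png",cv2.resize(p[230:460,70:330,::-1],None,fx=2.5,fy=2.5,interpolation=cv2.INTER_CUBIC))
    layers(n,.034,.045,(.54,.7,-.37,-.23))
to(.427,-.308,.17)
E
```

```text
time: 32.5
position: [0.6159, -0.3015, 0.0792]
eef_rot: [0.694, 0.136, 0.694, -0.136]
force: [-0.5, 0.0, 0.1]
gripper_width: 0.0853
time: 33.4
position: [0.6159, -0.3015, 0.1712]
eef_rot: [0.694, 0.136, 0.694, -0.136]
force: [-0.1, -0.3, -0.6]
gripper_width: 0.0857
top 67 z 0.0431 (array([ 444.9, -240.5]), array([46.5,  9.8]), -16.0)
top 837 z 0.038 (array([ 621.3, -287.3]), array([70.5, 62.6]), 65.9)
scene 833 z 0.0451 (array([ 435.1, -279.3]), array([85.9, 51.2]), 78.6)
scene 1200 z 0.0392 (array([ 614.3, -301.3]), array([94.4, 60.4]), 67.2)
t 33.6 tool shift [   0.6  -77.6 -172. ] jaw -22.3 tilt [-1.     0.    -0.001] j6 1.50 w 0.0855 F [-0.5  0.4 -0.4]
```

View pics/scene4.png

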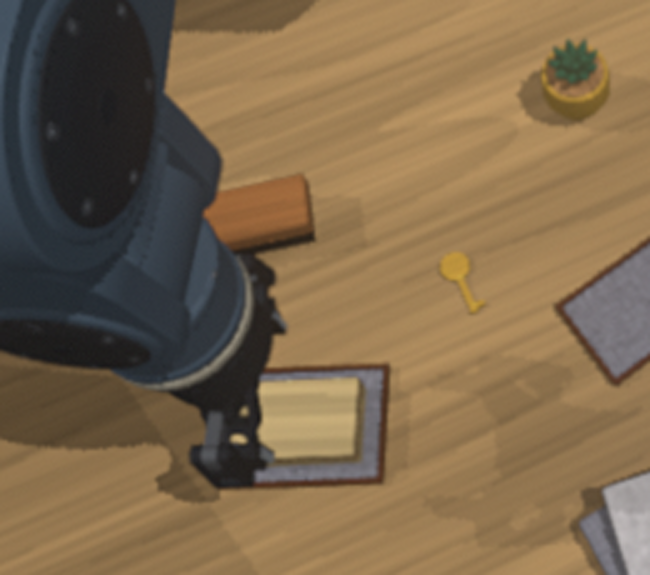

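The box lies in its tray at crop (310,420). The arm hides most of the brush, so I step aside to measure it.

```bash
python3 -m pendant '[-2,8,-4,0, -5,18,-8,0, -5,27,-12,0, -5,32,-14,0, -5,34,-15,0, -5,34,-15,0, -3,32,-14,0, 0,25,-11,0, 0,14,-5,0, 0,6,-2,0, 0,0,0,0]'; python3 - <<'E'
from h import *
B=(.33,.52,-.42,-.2)
for n in("top","scene"):
    p,C=layers(n,.039,.05,B)
    layers(n,.034,.045,(.54,.7,-.37,-.23))
layers("scene",.034,.045,(.54,.7,-.37,-.23))
cv2.imwrite("pics/top5.png",arm.grab_frame("top")[0][:,:,::-1])
to(.427,-.308,.17)
E
```

```text
time: 34.7
position: [0.6104, -0.0503, 0.2013]
eef_rot: [0.694, 0.136, 0.694, -0.136]
force: [-0.2, -0.5, -0.2]
gripper_width: 0.0852
top 1344 z 0.0438 (array([ 427.1, -326.5]), array([108.7,  50.4]), 78.6)
top 1279 z 0.0382 (array([ 616. , -300.3]), array([97.9, 61.6]), 68.1)
scene 1519 z 0.0452 (array([ 429.2, -309.1]), array([146.6,  52.9]), 78.6)
scene 1533 z 0.0392 (array([ 614.1, -302.3]), array([96.8, 60.4]), 67.8)
scene 1537 z 0.0391 (array([ 614.1, -302.5]), array([97.1, 60.4]), 67.9)
t 35.0 tool shift [  31.1 -306.8  -72.3] jaw -22.3 tilt [-1. -0. -0.] j6 1.88 w 0.0856 F [-0.2  0.  -0.2]
```

View pics/top5.png

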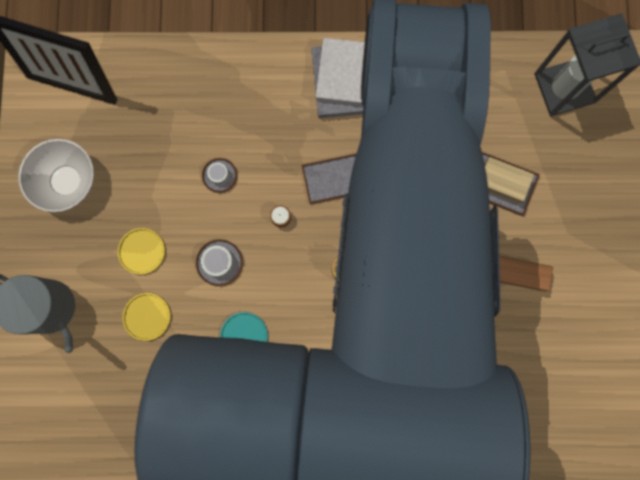

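Both tins and the box sit in their trays in the top view (216,172; 215,261; 508,178). The brush is at about (431,−308) mm, heading 78.6°.

```bash
python3 -m pendant '[0,-10,-2,0, 2,-20,-5,0, 3,-30,-7,0, 3,-35,-8,0, 4,-38,-8,0, 4,-38,-8,0, 4,-38,-8,0, 4,-36,-8,0, 4,-30,-7,0, 3,-18,-5,0, 0,-9,-2,0, 0,-3,-1,0, 0,0,0,-5.4, 0,0,0,-5.5, 0,0,0,0, 0,0,0,0]'; python3 -c "
from h import *
to(.431,-.3076,.088)"
```

```text
time: 36.6
position: [0.4314, -0.3065, 0.1703]
eef_rot: [0.704, 0.071, 0.703, -0.071]
force: [0.1, 0.3, 0.0]
gripper_width: 0.0852
t 36.6 tool shift [82.3 -1.2 -0.2] jaw -11.5 tilt [-1.  0.  0.] j6 1.15 w 0.0852 F [0.1 0.3 0. ]
```

```bash
python3 -m pendant '[4,-1,0,0, 9,0,0,0, 14,0,0,0, 16,0,0,0, 15,0,0,0, 11,0,0,0, 7,0,0,0, 4,0,0,0, 2,0,0,0, 0,0,0,0, 0,0,0,0]' 1 50 && python3 -m pendant '[0,0,0,0, 0,0,0,0, 0,0,0,0, 0,0,0,0, 0,0,0,0, 0,0,0,0, 0,0,0,0, 0,0,0,0]' 0 50; python3 -m pendant '[-2,0,0,0, -6,0,0,0, -12,0,0,0, -18,0,0,0, -18,0,0,0, -18,0,0,0, -12,0,0,0, -6,0,0,0, -3,0,0,0, 0,0,0,0]';python3 -c "
from h import *
to(.632,.016,.183)"
```

```text
time: 37.7
position: [0.4311, -0.308, 0.0886]
eef_rot: [0.704, 0.07, 0.703, -0.07]
force: [0.0, 0.8, 0.6]
gripper_width: 0.0855
time: 38.5
position: [0.431, -0.308, 0.0886]
eef_rot: [0.704, 0.07, 0.703, -0.07]
force: [-0.7, 0.3, 5.3]
gripper_width: 0.0493
time: 39.5
position: [0.4308, -0.3079, 0.1831]
eef_rot: [0.704, 0.07, 0.704, -0.07]
force: [0.0, -0.4, -2.2]
gripper_width: 0.049
t 39.5 tool shift [1.000e-01 3.571e+02 1.335e+02] jaw -11.4 tilt [-1.  0. -0.] j6 1.15 w 0.0490 F [ 0.  -0.4 -2.2]
```

```bash
python3 -m pendant '[0,12,4,0, 0,22,8,0, 0,28,11,0, 0,32,12,0, 0,32,12,0, 0,32,12,0, 0,32,12,0, 0,32,12,0, 0,32,12,0, 0,32,12,0, 0,29,11,0, 0,22,8,0, 0,13,5,0, 0,6,2,-4, 0,1,0.5,-7, 0,0,0,-7, 0,0,0,-4, 0,0,0,-1.7, 0,0,0,0, 0,0,0,0]'; python3 -c "
from h import *
to(.632,.016,.092)"
```

```text
time: 41.5
position: [0.6319, 0.0159, 0.183]
eef_rot: [0.703, -0.075, 0.703, 0.075]
force: [0.2, -0.4, -3.0]
gripper_width: 0.0489
t 41.5 tool shift [91.   0.1  0.2] jaw 12.2 tilt [-1.  0. -0.] j6 1.38 w 0.0489 F [ 0.2 -0.4 -3. ]
```

```bash
python3 -m pendant '[4,0,0,0, 9,0,0,0, 14,0,0,0, 16,0,0,0, 15,0,0,0, 12,0,0,0, 8,0,0,0, 5,0,0,0, 3,0,0,0, 1,0,0,0, 0,0,0,0, 0,0,0,0]'; python3 -m pendant '[1,0,0,0, 1,0,0,0, 0,0,0,0, 0,0,0,0]'; python3 -m pendant '[0.5,0,0,0, 0.4,0,0,0, 0,0,0,0, 0,0,0,0]'
```

```text
time: 42.7
position: [0.6322, 0.0159, 0.0967]
eef_rot: [0.703, -0.076, 0.703, 0.076]
force: [1.0, 0.8, -2.5]
gripper_width: 0.0492
time: 43.1
position: [0.632, 0.0159, 0.0942]
eef_rot: [0.703, -0.076, 0.703, 0.076]
force: [0.4, -0.2, -1.3]
gripper_width: 0.0492
time: 43.5
position: [0.632, 0.0159, 0.0933]
eef_rot: [0.703, -0.076, 0.703, 0.076]
force: [0.3, 0.1, -2.7]
gripper_width: 0.0493
```

```bash
python3 -m pendant '[0.5,0,0,0, 0.5,0,0,0, 0,0,0,0, 0,0,0,0]'; python3 -m pendant '[0.3,0,0,0, 0.2,0,0,0, 0,0,0,0, 0,0,0,0]'
```

```text
time: 43.9
position: [0.632, 0.0159, 0.0926]
eef_rot: [0.703, -0.076, 0.703, 0.076]
force: [-2.8, -0.0, 5.3]
gripper_width: 0.0495
time: 44.3
position: [0.632, 0.0159, 0.0926]
eef_rot: [0.703, -0.076, 0.703, 0.076]
force: [-6.4, -0.1, 12.0]
gripper_width: 0.049
```

Contact. I release, rise and move the arm clear for the last look. The brush's tray is far out, so I go up and then back towards the start side.

```bash
python3 -m pendant '[0,0,0,0, 0,0,0,0, 0,0,0,0, 0,0,0,0, 0,0,0,0]' 1; python3 -m pendant '[-3,0,0,0, -8,0,0,0, -15,0,0,0, -20,0,0,0, -25,0,0,0, -25,0,0,0, -25,0,0,0, -20,0,0,0, -10,0,0,0, -4,0,0,0]'; python3 -m pendant '[0,-12,-4,0, 0,-22,-8,0, 0,-30,-12,0, 0,-30,-14,0, 0,-30,-14,0, 0,-30,-14,0, 0,-30,-14,0, 0,-30,-14,0, 0,-30,-14,0, 0,-30,-14,0, 0,-30,-14,0, 0,-30,-14,0, 0,-22,-8,0, 0,-12,-4,0, 0,-4,0,0, 0,0,0,0]'; python3 - <<'E'
from h import *
for n in("top","scene"):
    p,C=layers(n,.04,.056,(.58,.69,-.09,.12))
    layers(n,.034,.045,(.54,.7,-.37,-.23));layers(n,.028,.041,(.38,.52,.2,.35));layers(n,.02,.034,(.58,.69,.23,.33))
    layers(n,.04,.062,(.38,.49,-.03,.07));layers(n,.026,.036,(.5,.6,.11,.2))
    cv2.imwrite(f"pics/{n}6.png",p[:,:,::-1])
to(.4,-.4,.3)
E
```

```text
time: 44.8
position: [0.632, 0.0159, 0.0917]
eef_rot: [0.703, -0.076, 0.703, 0.076]
force: [-0.4, 0.8, 0.1]
gripper_width: 0.0856
time: 45.8
position: [0.6323, 0.0159, 0.248]
eef_rot: [0.704, -0.076, 0.702, 0.076]
force: [-0.3, -0.3, 0.1]
gripper_width: 0.0854
time: 47.4
position: [0.5533, -0.382, 0.2462]
eef_rot: [0.703, -0.076, 0.703, 0.076]
force: [0.3, 0.0, -0.2]
gripper_width: 0.0854
top 1785 z 0.0477 (array([631.9,  15.5]), array([145.7,  51.7]), -78.0)
top 1381 z 0.0382 (array([ 616.2, -300.7]), array([97.7, 61.7]), 67.7)
top 745 z 0.0339 (array([449.4, 277.3]), array([60.6, 60.3]), -88.6)
top 334 z 0.0276 (array([631.7, 280.9]), array([41.1, 40.6]), 52.5)
top 424 z 0.0519 (array([433.9,  18.1]), array([59.3, 58.2]), -33.8)
top 314 z 0.0304 (array([542. , 152.4]), array([39.7, 38.6]), 2.0)
scene 1726 z 0.0489 (array([630. ,  13.9]), array([147.2,  51.6]), -77.6)
scene 1545 z 0.0392 (array([ 614.1, -302.1]), array([97.3, 61.2]), 68.0)
scene 465 z 0.0359 (array([448.7, 275.1]), array([60.7, 59.7]), 32.1)
scene 271 z 0.0291 (array([630.3, 280.4]), array([40.1, 40. ]), 1.1)
scene 339 z 0.0527 (array([432.1,  16.1]), array([59.1, 58.9]), 88.1)
scene 257 z 0.0321 (array([540.5, 150.9]), array([41.9, 40.2]), -30.7)
t 48.0 tool shift [ -53.2   15.2 -153.6] jaw 12.3 tilt [-1.  0.  0.] j6 0.75 w 0.0853 F [-1.4  0.6  0.4]
```

View pics/scene6.png

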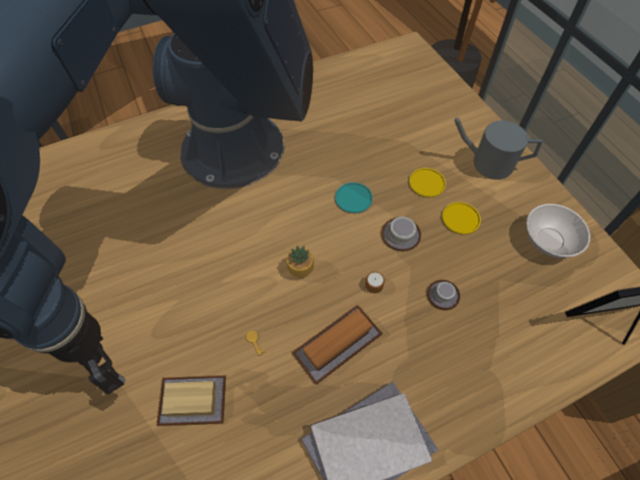

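All four things sit centred in their trays: tins at (403,231) and (445,294), box at (192,399), brush at (337,340). The succulent and tealight are where they were.

```bash
python3 -c "
from station import arm
print(arm.close_job())"
```

```text
the job is handed in; nothing more can be done
None
```

All four things are put away in the order asked, and the job is handed in at about 48 s of the 106 s allowed. I took the small tin, the large tin, the box and the brush off one by one, lowered each until light contact (at most about 12 N on the wrist), then released.

- **Centring:** in the last top view each thing lies within about 1 mm of its tray centre. The box and brush are within about 0.5° of their trays' length, and heights show all of them flat.
- **Bystanders:** the succulent and tealight read within about 1 mm of where they started.
- **Disagreement:** the scene camera reads everything about 1–2 mm lower in x and y than the top camera. It does so for the untouched bystanders too, so I take it as calibration offset. No check failed.

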